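Set out the doming punches by size

TASK

Set the four steel doming punches out on the wooden rail in order of size, each standing upright on the middle of its own cork disc: the smallest on the disc at the anvil's end of the rail, rising to the largest at the jar's end. Do not knock any punch over, and leave the jar standing where it is.

Things in the scene. Friction and masses are not known exactly. Their poses are not given: they have to be found in the camera images.
- punch_20: loose steel doming punch, head and foot 20 mm across, 56 mm tall, about 80 g, standing upright, round about z (yaw means nothing). From the bottom: foot 0-10 mm, waist (14 mm across) 15-25 mm, straight cylindrical head 30-46 mm (grip here), domed top. Origin: centre of the underside. The four punches look alike but for size: 20, 28, 36, 44 mm across.
- punch_28: loose steel doming punch, head and foot 28 mm across, 60 mm tall, about 160 g, standing upright, round about z (yaw means nothing). From the bottom: foot 0-10 mm, waist (20 mm across) 15-25 mm, straight cylindrical head 30-46 mm (grip here), domed top. Origin: centre of the underside. The four punches look alike but for size: 20, 28, 36, 44 mm across.
- punch_36: loose steel doming punch, head and foot 36 mm across, 64 mm tall, about 280 g, standing upright, round about z (yaw means nothing). From the bottom: foot 0-10 mm, waist (26 mm across) 15-25 mm, straight cylindrical head 30-46 mm (grip here), domed top. Origin: centre of the underside. The four punches look alike but for size: 20, 28, 36, 44 mm across.
- punch_44: loose steel doming punch, head and foot 44 mm across, 68 mm tall, about 420 g, standing upright, round about z (yaw means nothing). From the bottom: foot 0-10 mm, waist (32 mm across) 15-25 mm, straight cylindrical head 30-46 mm (grip here), domed top. Origin: centre of the underside. The four punches look alike but for size: 20, 28, 36, 44 mm across.
- seat_1: cork disc 1 of 4, counted from the rail's end on the robot's left (+y): flat, 52 mm across, 4 mm thick, fixed on a low dark-wood rail (12 mm high, 75 mm wide, 330 mm long; discs 60 to 90 mm apart). Origin: centre of its underside, 12 mm above the bench; upper face 16 mm above the bench. Its y axis runs along the rail, its x axis across it.
- seat_2: cork disc 2 of 4, counted from the rail's end on the robot's left (+y): flat, 52 mm across, 4 mm thick, fixed on a low dark-wood rail (12 mm high, 75 mm wide, 330 mm long; discs 60 to 90 mm apart). Origin: centre of its underside, 12 mm above the bench; upper face 16 mm above the bench. Its y axis runs along the rail, its x axis across it.
- seat_3: cork disc 3 of 4, counted from the rail's end on the robot's left (+y): flat, 52 mm across, 4 mm thick, fixed on a low dark-wood rail (12 mm high, 75 mm wide, 330 mm long; discs 60 to 90 mm apart). Origin: centre of its underside, 12 mm above the bench; upper face 16 mm above the bench. Its y axis runs along the rail, its x axis across it.
- seat_4: cork disc 4 of 4, counted from the rail's end on the robot's left (+y): flat, 52 mm across, 4 mm thick, fixed on a low dark-wood rail (12 mm high, 75 mm wide, 330 mm long; discs 60 to 90 mm apart). Origin: centre of its underside, 12 mm above the bench; upper face 16 mm above the bench. Its y axis runs along the rail, its x axis across it.
- anvil: small dark steel bench anvil, fixed, 52 mm high, about 118 mm long (x, horn to +x) and 46 mm wide (y), on the bench just beyond one or the other end of the rail, about 110 mm from the nearest disc. Origin: centre of the underside of its base.
- jar: amber glass jar with a metal cap, loose, 48 mm across, 60 mm tall, on the bench just beyond the rail's other end from the anvil, about 110 mm from the nearest disc. Not to be disturbed. Origin: centre of the underside.

How it is judged:
By the outcome, as a careful person would: the job done as asked, in the order asked, and still so for the second after the job is handed in, with the robot touching nothing.
It also fails if it takes over 88 s, if anything falls off the work surface, if the arm or the gripper's body presses on something with over 40 N, if the wrist force passes 120 N, or if a joint passes its speed limit or range.

ROBOT

A 6-joint arm with a two-finger parallel gripper is mounted at the origin on the work surface. World frame = base frame: x ahead of the robot, y to its left, z up, the work surface at z = 0. Lengths are in m, angles in rad, forces in N, time in s.
With the tool pointing down it reaches from about 0.25 to 0.775 m from the base axis. Payload 4 kg.
Tool frame: the origin (TCP) lies midway between the tips of the shut fingers; the grasp point (between the pads) lies 19 mm behind it; z points along the fingers, y is the direction in which the jaws open and shut (so a half turn about z gives the same grasp; the last joint's range is limited). The gripper opens to 85 mm and grips with 20 to 120 N. Pads are 22 mm wide; open, the fingers measure 114 mm over their backs; the gripper's body (76 mm by 85 mm) begins 54 mm behind the grasp point. The pads swing forward as they close: fully open they stand 13 mm farther back than shut.
Start: joints at [1.014, 0.087, 1.371, -0, 1.684, -0.103], TCP at [0.241, 0.494, 0.231] pointing down, gripper open.
Joint ranges: [-3.1, 3.1], [-0.76, 2.03], [0.27, 2.55], [-1.08, 4.22], [0.17, 2.65], [-2.57, 2.57]. Speed limits (rad/s): [2.79, 2.79, 3.14, 3.14, 3.14, 3.14].

INTERFACE

Orientations are given as a unit quaternion [x, y, z, w].
In Python, from plant import bot gives the robot as it stands.
- The arm moves only by the tool drive_tool, never from a script. Its argument "motion" is a list of rows, each an object with "gripper": the finger opening in m, from 0 to 0.0854; "delta_pos": the shift along the world's x, y, z in m, a list of three; "rot": the turn, a rotation vector about the world's x, y, z in degrees, a list of three. In form: [{"gripper": gripper, "delta_pos": [x, y, z], "rot": [wx, wy, wz]}, ...]. A call has 1 to 10 rows; each row is the pose to reach, as a shift and turn from the pose commanded when the call began; what a row does not reach only later rows make up. A row lasts 1/10 s, in which the tool goes at most 50 mm and 8.59 degrees, less where a joint would pass 70% of its speed; a pose out of reach is approached as far as the arm can. A call with a gripper value outside its range is refused whole. The fingers move at their own pace and stop on an object; "force" is the grip in N (left out, the last holds). Time passes only in rows, so rows that repeat a pose let the fingers close. It gives the time, the measured TCP pose, the force and the opening at its end, in the units of the state.
- bot.sense(): the state, without advancing time (a new reading comes with each control period).
- bot.camera(name): name is "scene" or "top"; returns the picture (420x560x3 uint8, red, green, blue); there is no depth.
- bot.camera_model(name): a dict with "fx", "fy", "cx", "cy" (pixels), "cam_to_world" (4x4, takes a point from camera to world coordinates). Camera axes: x right, y up, looking along -z (the intrinsics and any distortion apply to the point x, -y, -z); pixel columns grow to the right and rows downward; lengths in m; the calibration is good to about 2 mm. A picture is of the moment at which its call begins. camera_model takes no time and is no camera call.
- bot.close_job(): hands the job in, once; it reports no verdict.
The state is a dict: "time": time; "joint_positions": joint angles; "dq": joint speeds; "joint_torque": joint torques, N m; "position": TCP position; "ee_rot": TCP orientation; "ft_force": force on the tool from outside, world axes, zero at the start; "wrist_torque": the same for the moment, N m; "opening": opening from 0.0 (shut) to 1.0 (fully open).
Only numpy, scipy, OpenCV 4.12 (cv2) and the standard library are available. Lean on these libraries where they do the work, as an engineer would, in place of code of your own. Each camera call takes 0.05 s, during which the arm holds its last target.

## Working session

There is one attempt and no reset: what is moved stays moved. The work goes in short steps, Python scripts to look and compute and a tool call to move; the robot and the scene stay as the last step left them, time stands still between calls to the robot, and variables do not carry over. Pictures are saved under pics/ and viewed, and the job is handed in when it is done.

Besides the shell and the picture viewer there is one more tool, called after ">>>" in YAML: its name, and indented under it one key for each argument. drive_tool: Moves the arm, as the interface text tells. Its arguments: {"type":"object","properties":{"motion":{"type":"array","items":{"type":"object","properties":{"gripper":{"type":"number"},"delta_pos":{"type":"array","items":{"type":"number"}},"rot":{"type":"array","items":{"type":"number"}}}}},"force":{"type":"number"}},"required":["motion"]}

```bash
mkdir -p pics
python3 - <<'E'
from plant import bot
import cv2,json
s=bot.sense();print(s)
for n in("scene","top"):
    im=bot.camera(n);cv2.imwrite(f"pics/{n}0.png",im[:,:,::-1]);print(n,bot.camera_model(n))
E
```

```text
{'time': 0.0, 'joint_positions': array([ 1.01389774e+00,  8.79529404e-02,  1.37228580e+00, -2.24025967e-05,
        1.68359269e+00, -1.03115046e-01]), 'dq': array([-0.00016831,  0.00060578, -0.00064487,  0.00055916,  0.00192024,
       -0.00117766]), 'joint_torque': array([-1.27013915e-03, -3.51873386e+01, -3.13265455e+01, -2.73938140e-04,
        1.08589904e-02, -2.21036181e-06]), 'position': array([0.24085231, 0.49389648, 0.23012425]), 'ee_rot': array([ 2.24951122e-01,  9.74369406e-01, -1.06259534e-03, -3.52206984e-04]), 'ft_force': array([ 0.616588  ,  0.11518483, -0.64064918]), 'wrist_torque': array([-0.02169004, -0.0516092 , -0.047141  ]), 'opening': 0.9996169138965914}
scene {'fx': 388.4640022923703, 'fy': 388.4640022923703, 'cx': 284.6091865939208, 'cy': 207.87864876659643, 'cam_to_world': array([[-0.40663186, -0.49238141,  0.76955252,  1.14230479],
       [ 0.91350028, -0.20719041,  0.35012765,  0.27119004],
       [-0.01295245,  0.8453595 ,  0.53404078,  0.44446481],
       [ 0.        ,  0.        ,  0.        ,  1.        ]])}
top {'fx': 458.19184125083837, 'fy': 458.19184125083837, 'cx': 281.8685175954641, 'cy': 213.02215572590674, 'cam_to_world': array([[-0.0275849 ,  0.99269654, -0.11744213,  0.47443117],
       [-0.99961202, -0.02694026,  0.00707326,  0.03660016],
       [ 0.00385768,  0.11759168,  0.99305454,  0.94866469],
       [ 0.        ,  0.        ,  0.        ,  1.        ]])}
```

View pics/top0.png

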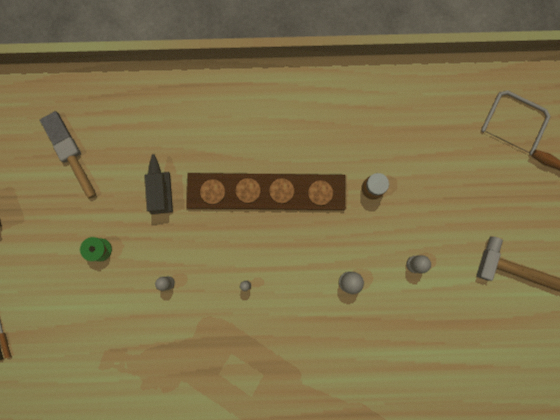

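View pics/scene0.png

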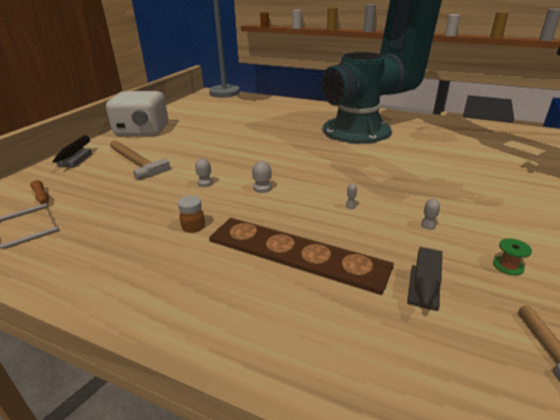

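The top view shows the anvil at (157,190) on the rail's +y end and the jar at (377,185) on the -y end. The discs are at columns 212, 248, 282 and 320. The punches are at (164,284), (245,286), (352,283) and (420,264). Next I'll measure them.

```bash
cat > h.py <<'E'
import numpy as np,cv2
from plant import bot
def ray(m,u,v):
    d=np.array([(u-m['cx'])/m['fx'],-(v-m['cy'])/m['fy'],-1.]);T=m['cam_to_world'];return T[:3,3],T[:3,:3]@d
def onz(m,u,v,z):
    o,d=ray(m,u,v);return (o+d*(z-o[2])/d[2])
def proj(m,p):
    T=m['cam_to_world'];c=T[:3,:3].T@(np.asarray(p)-T[:3,3]);return m['cx']+m['fx']*c[0]/-c[2],m['cy']-m['fy']*c[1]/-c[2]
E
python3 - <<'E'
from h import *
m=bot.camera_model('top');ms=bot.camera_model('scene')
t=cv2.imread('pics/top0.png');s=cv2.imread('pics/scene0.png')
hsv=cv2.cvtColor(t,cv2.COLOR_BGR2HSV)
def cents(mask,lo,hi):
    n,l,st,c=cv2.connectedComponentsWithStats(mask.astype(np.uint8))
    return [(c[i].round(1).tolist(),st[i].tolist()) for i in range(1,n) if lo<st[i,4]<hi]
H,S,V=[hsv[:,:,i].astype(int) for i in range(3)]
b=((H<18)&(V>80)&(S>90)); b[:170]=0;b[215:]=0;b[:,:188]=0;b[:,345:]=0
for c,st in cents(b,100,2000): print('disc',c,st,onz(m,*c,.016).round(4))
g=(S<75)
g[:235]=0;g[330:]=0;g[:,:130]=0;g[:,445:]=0
for c,st in cents(g,30,2000): print('p',c,st,onz(m,*c,.045).round(4))
crops=[cv2.resize(t[y-25:y+25,x-25:x+25],(300,300),interpolation=cv2.INTER_NEAREST) for x,y in((164,284),(245,286),(352,283),(420,264))]
c2=[cv2.resize(s[y-25:y+25,x-25:x+25],(300,300),interpolation=cv2.INTER_NEAREST) for x,y in((431,213),(351,195),(262,175),(204,171))]
cv2.imwrite('pics/crop.png',cv2.resize(np.vstack([np.hstack(crops),np.hstack(c2)]),(800,400)))
E
```

```text
disc [212.0, 191.0] [200, 179, 25, 25, 504] [0.6343 0.1726 0.016 ]
disc [247.6, 189.9] [235, 178, 26, 25, 506] [0.6346 0.0993 0.016 ]
disc [281.4, 190.1] [269, 178, 26, 26, 508] [0.6323 0.0296 0.016 ]
disc [320.2, 192.2] [308, 180, 26, 25, 508] [ 0.6258 -0.0502  0.016 ]
p [418.5, 263.8] [407, 256, 24, 17, 343] [ 0.4737 -0.2351  0.045 ]
p [350.9, 282.2] [339, 272, 25, 22, 429] [ 0.4417 -0.1008  0.045 ]
p [164.1, 282.9] [155, 277, 19, 14, 208] [0.4504 0.2634 0.045 ]
p [244.9, 285.4] [240, 281, 11, 10, 82] [0.4413 0.1061 0.045 ]
```

View pics/crop.png

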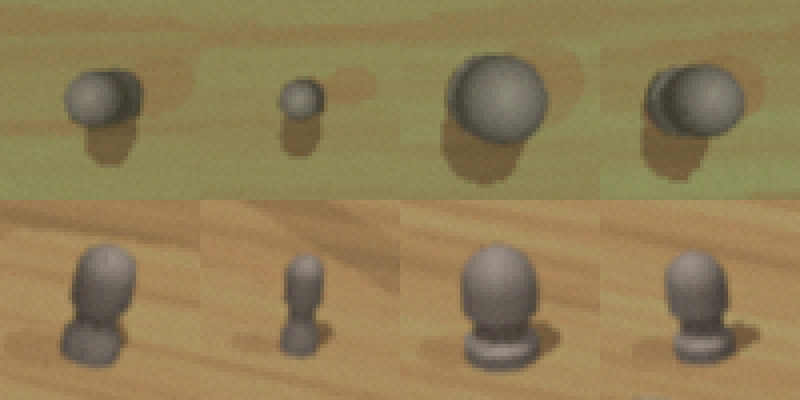

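The crops confirm it. From anvil end to jar end, the heads measure about 14, 10, 23 and 19 px, so they are punch_28, punch_20, punch_44 and punch_36. Next I'll refine the head centres from the outward rims and cross-check in the scene view.

```bash
cat >> h.py <<'E'
def headtop(t,m,uv,R,zb=0.0,win=24,sth=75):
    # outline points of the grey blob near uv cast to z=44mm; outward-rim based centre
    S=cv2.cvtColor(t,cv2.COLOR_BGR2HSV)[:,:,1]
    k=8;x0,y0=int(uv[0])-win,int(uv[1])-win
    c=cv2.resize(cv2.GaussianBlur(S,(3,3),0)[y0:y0+2*win,x0:x0+2*win],None,fx=k,fy=k,interpolation=cv2.INTER_CUBIC)
    cs,_=cv2.findContours((c<sth).astype(np.uint8),cv2.RETR_EXTERNAL,cv2.CHAIN_APPROX_NONE)
    q=np.array([win*k]*2)
    cs=max((a for a in cs),key=cv2.contourArea)[:,0,:]
    P=np.array([onz(m,(a+.5)/k-.5+x0,(b+.5)/k-.5+y0,zb+.044)[:2] for a,b in cs])
    n=m['cam_to_world'][:2,3];d=P.mean(0)-n;d/=np.linalg.norm(d);e=np.array([-d[1],d[0]])
    out=(P@d).max();lat=((P@e).max()+(P@e).min())/2
    # circle fit on the outward half
    o=P[(P@d)>out-R]
    A=np.c_[2*o,np.ones(len(o))];s=np.linalg.lstsq(A,(o**2).sum(1),rcond=None)[0]
    return d*(out-R)+e*lat,((P@e).max()-(P@e).min())/2,s[:2],np.sqrt(s[2]+s[:2]@s[:2])
E
python3 - <<'E'
from h import *
m=bot.camera_model('top');ms=bot.camera_model('scene')
t=cv2.imread('pics/top0.png');s=cv2.imread('pics/scene0.png')
S=cv2.cvtColor(s,cv2.COLOR_BGR2HSV)[:,:,1]
for n,uv,us,R,h in((28,(164,283),(431,213),.014,.06),(20,(245,285),(351,195),.01,.056),(44,(351,282),(262,175),.022,.068),(36,(418,264),(204,171),.018,.064)):
    c,r,cf,rf=headtop(t,m,uv,R)
    print(n,c.round(4),'latR',round(r,4),'fit',cf.round(4),round(rf,4))
    # scene check: bounding box of grey
    x,y=us;w=S[y-25:y+25,x-25:x+25]<85
    nl,l,st,cc=cv2.connectedComponentsWithStats(w.astype(np.uint8));i=1+np.argmax(st[1:,4])
    print('  scene box',st[i]+[x-25,y-25,0,0,0],'pred head ctr',np.round(proj(ms,[*c,.038]),1),'foot bottom ctr',np.round(proj(ms,[*c,0]),1))
for z in(.016,): pass
dt=np.array([[.6343,.1726],[.6346,.0993],[.6323,.0296],[.6258,-.0502]])
for d in dt: print('disc pred in scene',np.round(proj(ms,[*d,.016]),1))
H,SS,V=[a.astype(int) for a in cv2.split(cv2.cvtColor(s,cv2.COLOR_BGR2HSV))]
for uv in((243,232),(280,243),(316,254),(357,265)):
    print([ (H[uv[1]+k,uv[0]],SS[uv[1]+k,uv[0]],V[uv[1]+k,uv[0]]) for k in(0,4,12)])
b=(H<22)&(V>105)&(SS>90);b[:220]=0;b[280:]=0
n,l,st,c=cv2.connectedComponentsWithStats(b.astype(np.uint8))
for i in range(1,n):
    if 150<st[i,4]<1500: print('disc scene',c[i].round(1),st[i])
E
```

```text
28 [0.45   0.2678] latR 0.013 fit [0.45  0.269] 0.0125
  scene box [421 199  19  31 387] pred head ctr [431.3 208.9] foot bottom ctr [427.7 225.1]
20 [0.4415 0.1067] latR 0.0091 fit [0.4411 0.1075] 0.009
  scene box [346 183  11  26 193] pred head ctr [351.4 190.9] foot bottom ctr [350.  206.3]
44 [ 0.4414 -0.1027] latR 0.0208 fit [ 0.441  -0.1043] 0.0206
  scene box [252 161  20  32 510] pred head ctr [262.2 173.3] foot bottom ctr [262.9 187.8]
36 [ 0.4736 -0.2408] latR 0.0169 fit [ 0.4735 -0.242 ] 0.0167
  scene box [195 159  18  28 363] pred head ctr [203.4 168.8] foot bottom ctr [205.4 183. ]
disc pred in scene [357.1 262.3]
disc pred in scene [316.  251.7]
disc pred in scene [280.3 241.5]
disc pred in scene [243.6 229.6]
[(np.int64(14), np.int64(154), np.int64(129)), (np.int64(13), np.int64(148), np.int64(133)), (np.int64(11), np.int64(163), np.int64(75))]
[(np.int64(14), np.int64(149), np.int64(125)), (np.int64(14), np.int64(149), np.int64(127)), (np.int64(12), np.int64(159), np.int64(77))]
[(np.int64(13), np.int64(151), np.int64(127)), (np.int64(13), np.int64(149), np.int64(125)), (np.int64(12), np.int64(156), np.int64(77))]
[(np.int64(13), np.int64(147), np.int64(132)), (np.int64(14), np.int64(148), np.int64(129)), (np.int64(13), np.int64(182), np.int64(70))]
disc scene [279.8 242.9] [266 234  28  19 393]
disc scene [315.7 253.2] [301 244  30  20 447]
```

The two views agree to under a pixel once the visible side of the discs is allowed for. I'll turn the jaws across the rail (along x) and go above punch_20.

>>> drive_tool:
  motion:
    - {"gripper": 0.05, "delta_pos": [0.02, -0.038, 0], "rot": [0, 0, -6.4]}
    - {"gripper": 0.05, "delta_pos": [0.04, -0.077, 0], "rot": [0, 0, -12.8]}
    - {"gripper": 0.05, "delta_pos": [0.06, -0.116, 0], "rot": [0, 0, -19.2]}
    - {"gripper": 0.05, "delta_pos": [0.08, -0.155, 0], "rot": [0, 0, -25.6]}
    - {"gripper": 0.05, "delta_pos": [0.1, -0.193, 0], "rot": [0, 0, -32]}
    - {"gripper": 0.05, "delta_pos": [0.12, -0.232, 0], "rot": [0, 0, -38.4]}
    - {"gripper": 0.05, "delta_pos": [0.14, -0.27, 0], "rot": [0, 0, -44.8]}
    - {"gripper": 0.05, "delta_pos": [0.16, -0.309, 0], "rot": [0, 0, -51.2]}
    - {"gripper": 0.05, "delta_pos": [0.18, -0.348, 0], "rot": [0, 0, -57.6]}
    - {"gripper": 0.05, "delta_pos": [0.2, -0.386, 0], "rot": [0, 0, -64]}
  force: 40

```text
time: 1.1
position: [0.4413, 0.1066, 0.231]
ee_rot: [0.709, 0.705, -0.0, -0.0]
ft_force: [0.6, 0.4, 0.5]
opening: 0.584
```

>>> drive_tool:
  motion:
    - {"gripper": 0.05, "delta_pos": [0, 0, -0.02], "rot": [0, 0, 0]}
    - {"gripper": 0.05, "delta_pos": [0, 0, -0.05], "rot": [0, 0, 0]}
    - {"gripper": 0.05, "delta_pos": [0, 0, -0.08], "rot": [0, 0, 0]}
    - {"gripper": 0.05, "delta_pos": [0, 0, -0.1], "rot": [0, 0, 0]}
    - {"gripper": 0.05, "delta_pos": [0, 0, -0.12], "rot": [0, 0, 0]}
    - {"gripper": 0.05, "delta_pos": [0, 0, -0.12], "rot": [0, 0, 0]}
    - {"gripper": 0.05, "delta_pos": [0, 0, -0.12], "rot": [0, 0, 0]}

```text
time: 1.8
position: [0.4408, 0.1083, 0.1112]
ee_rot: [0.707, 0.707, -0.0, -0.0]
ft_force: [0.2, 0.3, 1.1]
opening: 0.584
```

Run:
```python
from h import *
s=bot.sense();print(s['time'],s['position'],s['ee_rot'],s['opening'],s['ft_force'])
m=bot.camera_model('top');ms=bot.camera_model('scene')
t=cv2.cvtColor(bot.camera('top'),4);c=cv2.cvtColor(bot.camera('scene'),4)
print(proj(m,s['position']),proj(ms,s['position']))
a=cv2.resize(t[200:350,150:350],(800,600))
b=cv2.resize(c[100:250,250:450],(800,600))
cv2.imwrite('pics/p1.png',cv2.resize(np.hstack([a,b]),(800,300)))
```

```text
1.8 [0.44083617 0.10833462 0.11121411] [ 7.07115480e-01  7.07097909e-01 -3.84744025e-04 -3.10051090e-04] 0.5844210529927482 [0.18607424 0.31675221 1.05541184]
(np.float64(240.87263688655077), np.float64(287.11410079921063)) (np.float64(355.1956401255743), np.float64(159.03751495559453))
```

View pics/p1.png

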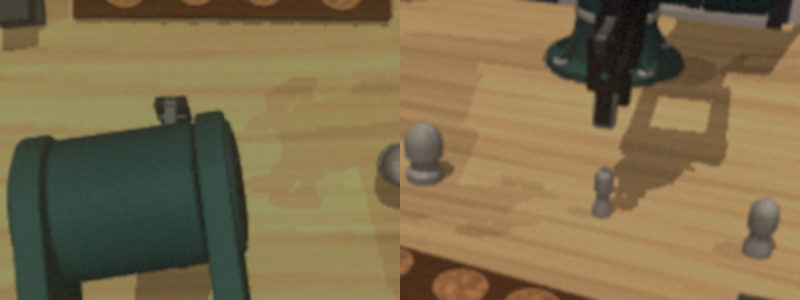

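The scene crop shows the fingers straight above punch_20, with the fingertips near (606,125) and the punch at (602,190). Going down to grasp.

>>> drive_tool:
  motion:
    - {"gripper": 0.05, "delta_pos": [0, 0, -0.02], "rot": [0, 0, 0]}
    - {"gripper": 0.05, "delta_pos": [0, 0, -0.04], "rot": [0, 0, 0]}
    - {"gripper": 0.05, "delta_pos": [0, 0, -0.06], "rot": [0, 0, 0]}
    - {"gripper": 0.05, "delta_pos": [0, 0, -0.08], "rot": [0, 0, 0]}
    - {"gripper": 0.05, "delta_pos": [0, 0, -0.093], "rot": [0, 0, 0]}
    - {"gripper": 0.04, "delta_pos": [0, 0, -0.093], "rot": [0, 0, 0]}
    - {"gripper": 0.03, "delta_pos": [0, 0, -0.093], "rot": [0, 0, 0]}
    - {"gripper": 0.026, "delta_pos": [0, 0, -0.093], "rot": [0, 0, 0]}
    - {"gripper": 0.026, "delta_pos": [0, 0, -0.093], "rot": [0, 0, 0]}

```text
time: 2.8
position: [0.4422, 0.1085, 0.0196]
ee_rot: [0.707, 0.707, 0.001, 0.001]
ft_force: [0.2, 0.5, 0.9]
opening: 0.304
```

Run:
```python
from h import *
s=bot.sense();print(s['time'],s['position'],s['opening'],s['ft_force'])
c=cv2.cvtColor(bot.camera('scene'),4)
cv2.imwrite('pics/p2.png',cv2.resize(c[140:230,290:410],(800,600),interpolation=cv2.INTER_CUBIC))
```

```text
2.8 [0.4421769  0.10845625 0.01963909] 0.30423417411413745 [0.23412216 0.46142437 0.91459583]
```

View pics/p2.png

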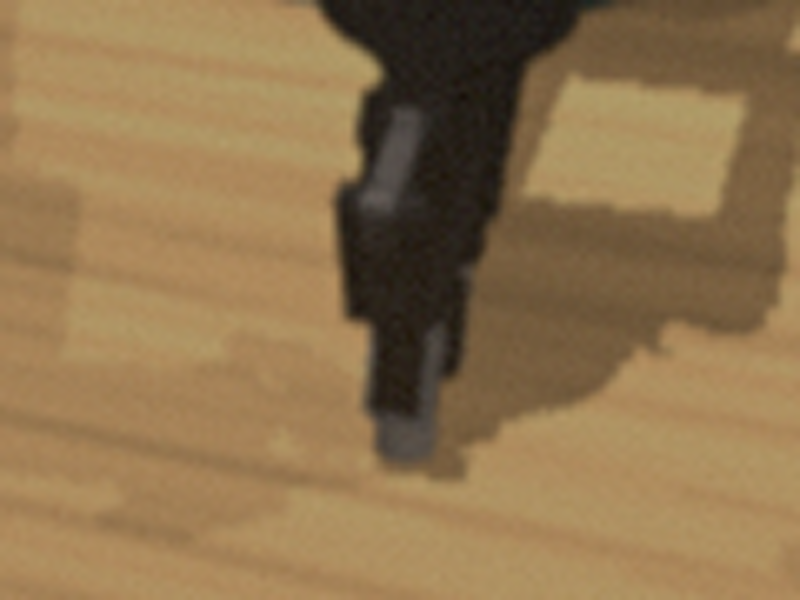

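The finger straddles the punch, foot at (405,445), roughly in line with the finger. I'll close and lift.

>>> drive_tool:
  motion:
    - {"gripper": 0.022, "delta_pos": [0, 0, 0], "rot": [0, 0, 0]}
    - {"gripper": 0.018, "delta_pos": [0, 0, 0], "rot": [0, 0, 0]}
    - {"gripper": 0.012, "delta_pos": [0, 0, 0], "rot": [0, 0, 0]}
    - {"gripper": 0.012, "delta_pos": [0, 0, 0], "rot": [0, 0, 0]}
    - {"gripper": 0.012, "delta_pos": [0, 0, 0.005], "rot": [0, 0, 0]}
    - {"gripper": 0.012, "delta_pos": [0, 0, 0.02], "rot": [0, 0, 0]}
    - {"gripper": 0.012, "delta_pos": [0, 0, 0.04], "rot": [0, 0, 0]}
    - {"gripper": 0.012, "delta_pos": [0, 0, 0.06], "rot": [0, 0, 0]}
    - {"gripper": 0.012, "delta_pos": [0, 0, 0.08], "rot": [0, 0, 0]}
    - {"gripper": 0.012, "delta_pos": [0, 0, 0.08], "rot": [0, 0, 0]}
  force: 40

```text
time: 3.85
position: [0.443, 0.1086, 0.1011]
ee_rot: [0.707, 0.707, 0.002, 0.002]
ft_force: [0.8, -0.1, -0.2]
opening: 0.21
```

Run:
```python
from h import *
s=bot.sense();print(s['time'],s['position'],s['opening'],s['ft_force'])
ms=bot.camera_model('scene')
c=cv2.cvtColor(bot.camera('scene'),4)
x,y=350,140
cv2.imwrite('pics/p3.png',cv2.resize(c[y-40:y+50,x-60:x+60],(800,600),interpolation=cv2.INTER_CUBIC))
p=s['position'].copy();p[2]-=.019
print('pred foot bottom',(np.array(proj(ms,p))-[x-60,y-40])*6.667)
```

```text
3.85 [0.44302526 0.10859174 0.10111918] 0.21022969990741414 [ 0.84113558 -0.13339728 -0.24091714]
pred foot bottom [425.53132727 483.78059851]
```

View pics/p3.png

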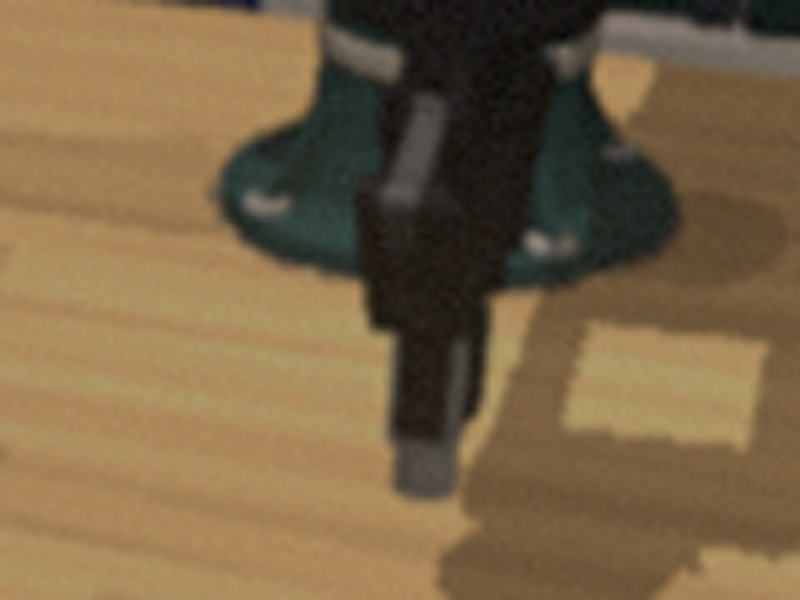

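Held, with the foot at (427,478) against a predicted (425,484). Moving above seat 1.

>>> drive_tool:
  motion:
    - {"gripper": 0.012, "delta_pos": [0.01, 0.003, 0.005], "rot": [0, 0, 0]}
    - {"gripper": 0.012, "delta_pos": [0.035, 0.012, 0.01], "rot": [0, 0, 0]}
    - {"gripper": 0.012, "delta_pos": [0.07, 0.024, 0.01], "rot": [0, 0, 0]}
    - {"gripper": 0.012, "delta_pos": [0.105, 0.036, 0.01], "rot": [0, 0, 0]}
    - {"gripper": 0.012, "delta_pos": [0.14, 0.048, 0.01], "rot": [0, 0, 0]}
    - {"gripper": 0.012, "delta_pos": [0.17, 0.058, 0], "rot": [0, 0, 0]}
    - {"gripper": 0.012, "delta_pos": [0.185, 0.063, -0.01], "rot": [0, 0, 0]}
    - {"gripper": 0.012, "delta_pos": [0.192, 0.0645, -0.03], "rot": [0, 0, 0]}
    - {"gripper": 0.012, "delta_pos": [0.192, 0.0645, -0.04], "rot": [0, 0, 0]}
    - {"gripper": 0.012, "delta_pos": [0.192, 0.0645, -0.04], "rot": [0, 0, 0]}

```text
time: 4.9
position: [0.6308, 0.1725, 0.0539]
ee_rot: [0.707, 0.707, -0.003, -0.002]
ft_force: [-0.1, -0.2, -1.1]
opening: 0.213
```

>>> drive_tool:
  motion:
    - {"gripper": 0.012, "delta_pos": [0, 0, 0], "rot": [0, 0, 0]}
    - {"gripper": 0.012, "delta_pos": [0, 0, 0], "rot": [0, 0, 0]}

```text
time: 5.1
position: [0.6334, 0.1729, 0.0595]
ee_rot: [0.707, 0.707, 0.001, 0.001]
ft_force: [0.2, -1.1, -0.6]
opening: 0.211
```

Run:
```python
from h import *
s=bot.sense();print(s['time'],s['position'],s['ee_rot'],s['opening'],s['ft_force'])
ms=bot.camera_model('scene')
c=cv2.cvtColor(bot.camera('scene'),4)
x,y=357,245
cv2.imwrite('pics/p4.png',cv2.resize(c[y-50:y+40,x-60:x+60],(800,600),interpolation=cv2.INTER_CUBIC))
p=s['position'].copy();p[2]-=.0196
print('pred foot bottom',(np.array(proj(ms,p))-[x-60,y-50])*6.667)
```

```text
5.1 [0.63340711 0.17288562 0.05952517] [7.07129371e-01 7.07083598e-01 7.58274457e-04 5.12537787e-04] 0.21143812604341283 [ 0.18010438 -1.06552829 -0.64269798]
pred foot bottom [410.9895414  372.41478046]
```

View pics/p4.png

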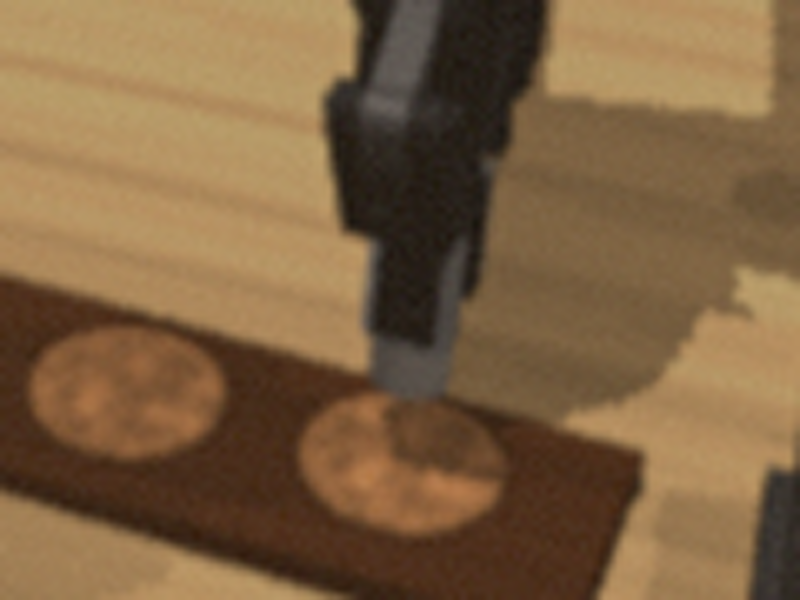

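The foot is hanging over disc 1, in line with its centre (410 against disc centre about 404, higher up). Lowering gently.

>>> drive_tool:
  motion:
    - {"gripper": 0.012, "delta_pos": [0.001, 0, -0.008], "rot": [0, 0, 0]}
    - {"gripper": 0.012, "delta_pos": [0.001, 0, -0.016], "rot": [0, 0, 0]}
    - {"gripper": 0.012, "delta_pos": [0.001, 0, -0.02], "rot": [0, 0, 0]}
    - {"gripper": 0.012, "delta_pos": [0.001, 0, -0.022], "rot": [0, 0, 0]}
    - {"gripper": 0.012, "delta_pos": [0.001, 0, -0.0235], "rot": [0, 0, 0]}
    - {"gripper": 0.012, "delta_pos": [0.001, 0, -0.0235], "rot": [0, 0, 0]}
    - {"gripper": 0.012, "delta_pos": [0.001, 0, -0.0235], "rot": [0, 0, 0]}

```text
time: 5.85
position: [0.6343, 0.1729, 0.0351]
ee_rot: [0.707, 0.707, 0.0, 0.0]
ft_force: [-0.6, 0.3, 0.7]
opening: 0.213
```

Run:
```python
from h import *
s=bot.sense();print(s['time'],s['position'],s['ee_rot'],s['opening'],s['ft_force'])
c=cv2.cvtColor(bot.camera('scene'),4)
x,y=357,245
cv2.imwrite('pics/p5.png',cv2.resize(c[y-50:y+40,x-60:x+60],(800,600),interpolation=cv2.INTER_CUBIC))
```

```text
5.85 [0.63434432 0.17289815 0.03510048] [7.07094601e-01 7.07118861e-01 2.88019819e-04 2.43146948e-04] 0.2129631328081598 [-0.5728987   0.32440674  0.65613826]
```

View pics/p5.png

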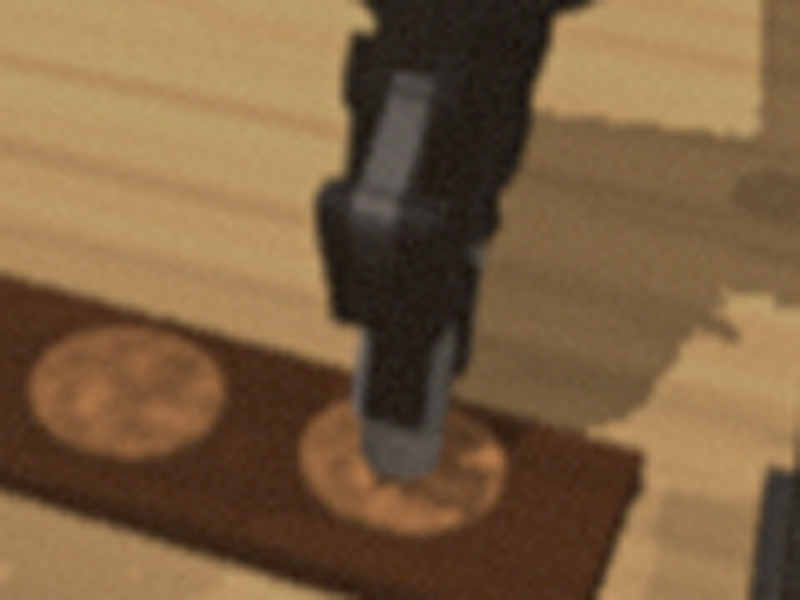

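The foot centre is near (402,460) against the disc centre at (404,457), so it is centred. There is no contact force yet, so I'll ease down a little more.

>>> drive_tool:
  motion:
    - {"gripper": 0.012, "delta_pos": [0, 0, -0.0005], "rot": [0, 0, 0]}
    - {"gripper": 0.012, "delta_pos": [0, 0, -0.001], "rot": [0, 0, 0]}
    - {"gripper": 0.012, "delta_pos": [0, 0, -0.001], "rot": [0, 0, 0]}

```text
time: 6.2
position: [0.6345, 0.1729, 0.035]
ee_rot: [0.707, 0.707, 0.001, 0.0]
ft_force: [-2.5, -0.7, 5.3]
opening: 0.211
```

Contact (5 N). I'll release gradually and rise.

>>> drive_tool:
  motion:
    - {"gripper": 0.022, "delta_pos": [0, 0, 0], "rot": [0, 0, 0]}
    - {"gripper": 0.03, "delta_pos": [0, 0, 0], "rot": [0, 0, 0]}
    - {"gripper": 0.05, "delta_pos": [0, 0, 0], "rot": [0, 0, 0]}
    - {"gripper": 0.05, "delta_pos": [0, 0, 0], "rot": [0, 0, 0]}
    - {"gripper": 0.05, "delta_pos": [0, 0, 0.02], "rot": [0, 0, 0]}
    - {"gripper": 0.05, "delta_pos": [0, 0, 0.05], "rot": [0, 0, 0]}
    - {"gripper": 0.05, "delta_pos": [0, 0, 0.08], "rot": [0, 0, 0]}
    - {"gripper": 0.05, "delta_pos": [0, 0, 0.1], "rot": [0, 0, 0]}

```text
time: 7.0
position: [0.635, 0.173, 0.1364]
ee_rot: [0.707, 0.707, 0.001, 0.001]
ft_force: [0.8, -0.2, -0.0]
opening: 0.586
```

>>> drive_tool:
  motion:
    - {"gripper": 0.055, "delta_pos": [-0.02, 0.01, 0], "rot": [0, 0, 0]}
    - {"gripper": 0.055, "delta_pos": [-0.05, 0.026, 0], "rot": [0, 0, 0]}
    - {"gripper": 0.055, "delta_pos": [-0.08, 0.042, 0], "rot": [0, 0, 0]}
    - {"gripper": 0.055, "delta_pos": [-0.11, 0.058, 0], "rot": [0, 0, 0]}
    - {"gripper": 0.055, "delta_pos": [-0.14, 0.074, 0], "rot": [0, 0, 0]}
    - {"gripper": 0.055, "delta_pos": [-0.17, 0.088, 0], "rot": [0, 0, 0]}
    - {"gripper": 0.055, "delta_pos": [-0.184, 0.0965, 0], "rot": [0, 0, 0]}
    - {"gripper": 0.055, "delta_pos": [-0.184, 0.0965, 0], "rot": [0, 0, 0]}
    - {"gripper": 0.055, "delta_pos": [-0.184, 0.0965, 0], "rot": [0, 0, 0]}

```text
time: 7.9
position: [0.4509, 0.2692, 0.1341]
ee_rot: [0.707, 0.707, 0.0, 0.001]
ft_force: [-0.2, 0.8, -0.3]
opening: 0.645
```

Run:
```python
from h import *
s=bot.sense();print(s['time'],s['position'],s['ee_rot'],s['opening'],s['ft_force'])
m=bot.camera_model('top')
t=cv2.cvtColor(bot.camera('top'),4);c=cv2.cvtColor(bot.camera('scene'),4)
cv2.imwrite('pics/p6.png',np.hstack([cv2.resize(t[165:240,170:270],(400,300),interpolation=3),cv2.resize(c[165:285,310:470],(400,300),interpolation=3)]))
print(headtop(t,m,(211,192),.01,.016,win=11,sth=60))
```

```text
7.9 [0.45091697 0.26924952 0.13405975] [7.07006638e-01 7.07206463e-01 4.57980458e-04 6.49960450e-04] 0.6453493888551918 [-0.21029936  0.82518783 -0.30226045]
(array([0.63248959, 0.17052651]), np.float64(0.007520355561073694), array([0.63429743, 0.17207597]), np.float64(0.0074124856773855165))
```

View pics/p6.png

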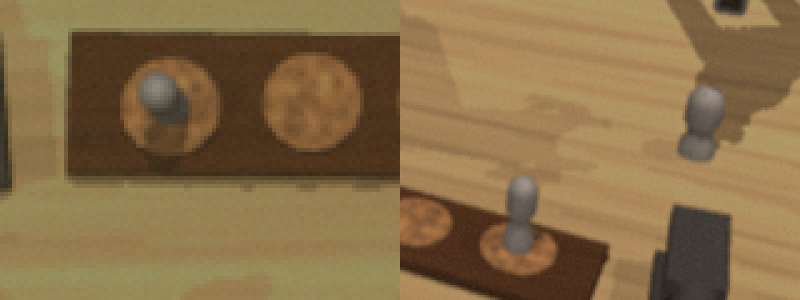

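Punch_20 stands upright in the middle of disc 1: its foot is at the disc centre in both views, and the top view gives (0.634,0.172). Now I'll grasp punch_28.

>>> drive_tool:
  motion:
    - {"gripper": 0.055, "delta_pos": [0, 0, -0.025], "rot": [0, 0, 0]}
    - {"gripper": 0.055, "delta_pos": [0, 0, -0.055], "rot": [0, 0, 0]}
    - {"gripper": 0.055, "delta_pos": [0, 0, -0.085], "rot": [0, 0, 0]}
    - {"gripper": 0.055, "delta_pos": [0, 0, -0.105], "rot": [0, 0, 0]}
    - {"gripper": 0.055, "delta_pos": [0, 0, -0.1165], "rot": [0, 0, 0]}
    - {"gripper": 0.045, "delta_pos": [0, 0, -0.1165], "rot": [0, 0, 0]}
    - {"gripper": 0.036, "delta_pos": [0, 0, -0.1165], "rot": [0, 0, 0]}
    - {"gripper": 0.032, "delta_pos": [0, 0, -0.1165], "rot": [0, 0, 0]}
    - {"gripper": 0.028, "delta_pos": [0, 0, -0.1165], "rot": [0, 0, 0]}
    - {"gripper": 0.02, "delta_pos": [0, 0, -0.1165], "rot": [0, 0, 0]}

```text
time: 9.0
position: [0.451, 0.2698, 0.019]
ee_rot: [0.707, 0.707, 0.001, 0.0]
ft_force: [-1.4, 0.2, 4.8]
opening: 0.312
```

>>> drive_tool:
  motion:
    - {"gripper": 0.02, "delta_pos": [0, 0, 0], "rot": [0, 0, 0]}
    - {"gripper": 0.02, "delta_pos": [0, 0, 0.005], "rot": [0, 0, 0]}
    - {"gripper": 0.02, "delta_pos": [0, 0, 0.02], "rot": [0, 0, 0]}
    - {"gripper": 0.02, "delta_pos": [0, 0, 0.045], "rot": [0, 0, 0]}
    - {"gripper": 0.02, "delta_pos": [0, 0, 0.07], "rot": [0, 0, 0]}
    - {"gripper": 0.02, "delta_pos": [0, 0, 0.1], "rot": [0, 0, 0]}
    - {"gripper": 0.02, "delta_pos": [0, 0, 0.12], "rot": [0, 0, 0]}
    - {"gripper": 0.02, "delta_pos": [0, 0, 0.12], "rot": [0, 0, 0]}
  force: 45

```text
time: 9.8
position: [0.452, 0.2702, 0.1409]
ee_rot: [0.707, 0.707, 0.003, 0.001]
ft_force: [0.3, 1.4, -1.6]
opening: 0.307
```

```bash
cat >> h.py <<'E'
def held(name,z0):
    s=bot.sense();print(s['time'],s['position'].round(4),s['ee_rot'].round(4),round(s['opening'],3),s['ft_force'].round(1))
    ms=bot.camera_model('scene');c=cv2.cvtColor(bot.camera('scene'),4)
    p=s['position'].copy();p[2]-=z0;u,v=proj(ms,p);x,y=int(u),int(v)
    cv2.imwrite(name,cv2.resize(c[y-60:y+30,x-60:x+60],(800,600),interpolation=3))
    print('pred foot bottom ctr',(np.array([u-x+60,v-y+60])*6.667).round(0))
E
python3 -c "
from h import *
held('pics/p7.png',.018)"
```

```text
9.8 [0.452  0.2702 0.1409] [0.7071 0.7071 0.0034 0.0013] 0.307 [ 0.3  1.4 -1.6]
pred foot bottom ctr [403. 401.]
```

View pics/p7.png

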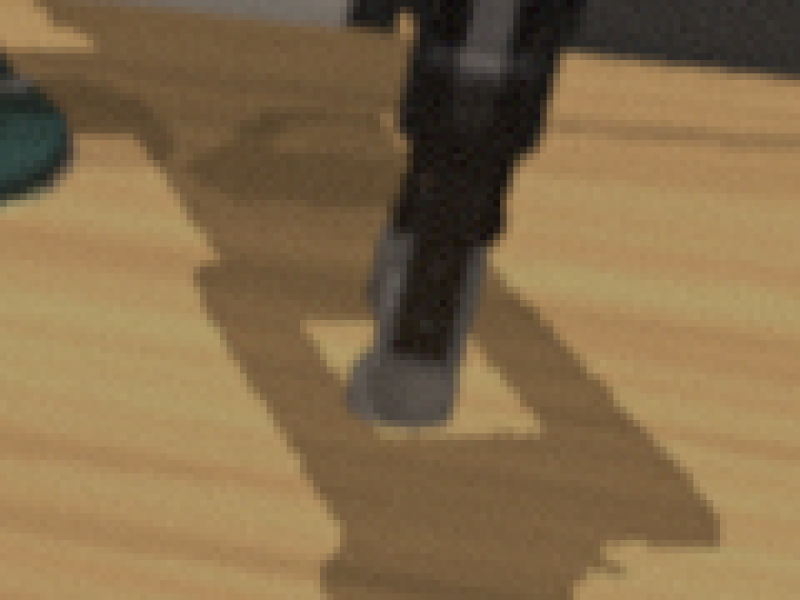

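Held, with the foot at (402,398) against a predicted (403,401). Moving to seat 2.

>>> drive_tool:
  motion:
    - {"gripper": 0.02, "delta_pos": [0.01, -0.009, 0], "rot": [0, 0, 0]}
    - {"gripper": 0.02, "delta_pos": [0.032, -0.029, 0], "rot": [0, 0, 0]}
    - {"gripper": 0.02, "delta_pos": [0.056, -0.051, 0], "rot": [0, 0, 0]}
    - {"gripper": 0.02, "delta_pos": [0.082, -0.075, 0], "rot": [0, 0, 0]}
    - {"gripper": 0.02, "delta_pos": [0.108, -0.099, 0], "rot": [0, 0, 0]}
    - {"gripper": 0.02, "delta_pos": [0.134, -0.123, 0], "rot": [0, 0, 0]}
    - {"gripper": 0.02, "delta_pos": [0.158, -0.145, 0], "rot": [0, 0, 0]}
    - {"gripper": 0.02, "delta_pos": [0.176, -0.161, -0.01], "rot": [0, 0, 0]}
    - {"gripper": 0.02, "delta_pos": [0.1845, -0.1695, -0.03], "rot": [0, 0, 0]}
    - {"gripper": 0.02, "delta_pos": [0.1845, -0.1695, -0.05], "rot": [0, 0, 0]}

```text
time: 10.85
position: [0.6353, 0.0967, 0.0839]
ee_rot: [0.708, 0.706, -0.001, -0.0]
ft_force: [-0.1, 0.0, -2.0]
opening: 0.31
```

>>> drive_tool:
  motion:
    - {"gripper": 0.02, "delta_pos": [0, 0, -0.02], "rot": [0, 0, 0]}
    - {"gripper": 0.02, "delta_pos": [0, 0, -0.035], "rot": [0, 0, 0]}
    - {"gripper": 0.02, "delta_pos": [0, 0, -0.045], "rot": [0, 0, 0]}
    - {"gripper": 0.02, "delta_pos": [0, 0, -0.051], "rot": [0, 0, 0]}
    - {"gripper": 0.02, "delta_pos": [0, 0, -0.053], "rot": [0, 0, 0]}
    - {"gripper": 0.02, "delta_pos": [0, 0, -0.053], "rot": [0, 0, 0]}
    - {"gripper": 0.02, "delta_pos": [0, 0, -0.053], "rot": [0, 0, 0]}

```text
time: 11.55
position: [0.6353, 0.1, 0.0351]
ee_rot: [0.707, 0.707, 0.001, 0.001]
ft_force: [-0.3, 0.4, -0.8]
opening: 0.313
```

```bash
python3 -c "
from h import *
held('pics/p8.png',.019)"
```

```text
11.55 [0.6353 0.1    0.0351] [7.070e-01 7.072e-01 8.000e-04 7.000e-04] 0.313 [-0.3  0.4 -0.8]
pred foot bottom ctr [402. 406.]
```

View pics/p8.png

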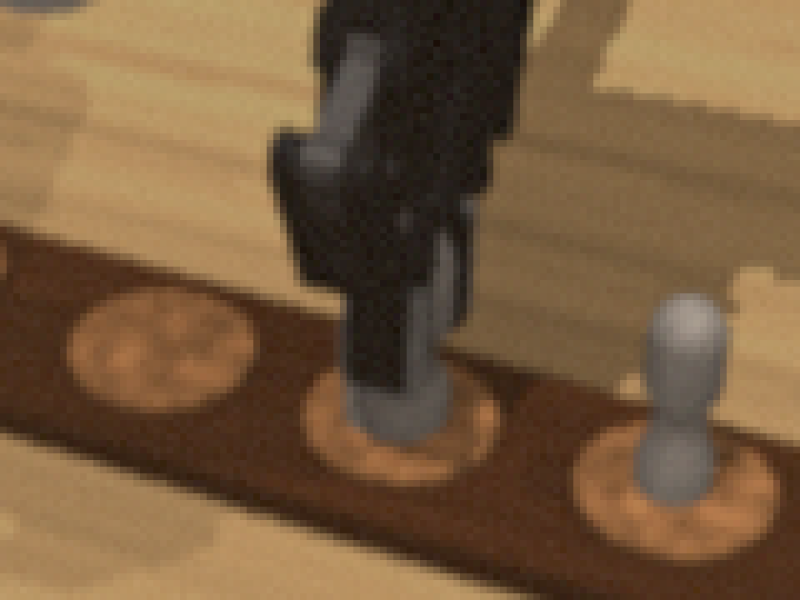

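The foot is centred within about 1 mm, at (399,410) against the disc's (401,415), and nearly touching. Easing down.

>>> drive_tool:
  motion:
    - {"gripper": 0.02, "delta_pos": [0.0005, -0.0005, -0.0005], "rot": [0, 0, 0]}
    - {"gripper": 0.02, "delta_pos": [0.0005, -0.0005, -0.001], "rot": [0, 0, 0]}
    - {"gripper": 0.02, "delta_pos": [0.0005, -0.0005, -0.001], "rot": [0, 0, 0]}

```text
time: 11.9
position: [0.6354, 0.0999, 0.035]
ee_rot: [0.707, 0.707, 0.001, 0.0]
ft_force: [-2.4, 0.7, 6.4]
opening: 0.31
```

Contact. Releasing, rising, and heading to punch_36.

>>> drive_tool:
  motion:
    - {"gripper": 0.03, "delta_pos": [0, 0, 0], "rot": [0, 0, 0]}
    - {"gripper": 0.038, "delta_pos": [0, 0, 0], "rot": [0, 0, 0]}
    - {"gripper": 0.055, "delta_pos": [0, 0, 0], "rot": [0, 0, 0]}
    - {"gripper": 0.055, "delta_pos": [0, 0, 0], "rot": [0, 0, 0]}
    - {"gripper": 0.055, "delta_pos": [0, 0, 0.02], "rot": [0, 0, 0]}
    - {"gripper": 0.055, "delta_pos": [0, 0, 0.05], "rot": [0, 0, 0]}
    - {"gripper": 0.055, "delta_pos": [0, 0, 0.09], "rot": [0, 0, 0]}
    - {"gripper": 0.055, "delta_pos": [0, 0, 0.12], "rot": [0, 0, 0]}

```text
time: 12.7
position: [0.6356, 0.0993, 0.1556]
ee_rot: [0.707, 0.707, 0.001, 0.001]
ft_force: [0.6, -0.2, -0.3]
opening: 0.641
```

>>> drive_tool:
  motion:
    - {"gripper": 0.066, "delta_pos": [-0.01, -0.02, 0], "rot": [0, 0, 0]}
    - {"gripper": 0.066, "delta_pos": [-0.03, -0.06, 0], "rot": [0, 0, 0]}
    - {"gripper": 0.066, "delta_pos": [-0.05, -0.1, 0], "rot": [0, 0, 0]}
    - {"gripper": 0.066, "delta_pos": [-0.07, -0.14, 0], "rot": [0, 0, 0]}
    - {"gripper": 0.066, "delta_pos": [-0.09, -0.18, 0], "rot": [0, 0, 0]}
    - {"gripper": 0.066, "delta_pos": [-0.108, -0.22, 0], "rot": [0, 0, 0]}
    - {"gripper": 0.066, "delta_pos": [-0.126, -0.26, 0], "rot": [0, 0, 0]}
    - {"gripper": 0.066, "delta_pos": [-0.144, -0.3, 0], "rot": [0, 0, 0]}
    - {"gripper": 0.066, "delta_pos": [-0.158, -0.33, 0], "rot": [0, 0, 0]}
    - {"gripper": 0.066, "delta_pos": [-0.1615, -0.341, 0], "rot": [0, 0, 0]}

```text
time: 13.7
position: [0.4721, -0.2444, 0.1533]
ee_rot: [0.708, 0.706, -0.0, 0.0]
ft_force: [0.6, 0.4, 0.8]
opening: 0.774
```

>>> drive_tool:
  motion:
    - {"gripper": 0.066, "delta_pos": [0, 0, -0.02], "rot": [0, 0, 0]}
    - {"gripper": 0.066, "delta_pos": [0, 0, -0.04], "rot": [0, 0, 0]}
    - {"gripper": 0.066, "delta_pos": [0, 0, -0.04], "rot": [0, 0, 0]}
    - {"gripper": 0.066, "delta_pos": [0, 0, -0.04], "rot": [0, 0, 0]}

```text
time: 14.1
position: [0.4738, -0.241, 0.1132]
ee_rot: [0.707, 0.707, 0.0, -0.0]
ft_force: [-0.4, 0.1, -0.2]
opening: 0.772
```

```bash
python3 -c "
from h import *
held('pics/p9.png',.06)
t=cv2.cvtColor(bot.camera('top'),4)
cv2.imwrite('pics/p10.png',cv2.resize(t[150:300,180:460],None,fx=2.8,fy=2.8,interpolation=3))
"
```

```text
14.1 [ 0.4738 -0.241   0.1132] [ 7.069e-01  7.074e-01  1.000e-04 -5.000e-04] 0.772 [-0.4  0.1 -0.2]
pred foot bottom ctr [403. 406.]
```

View pics/p9.png

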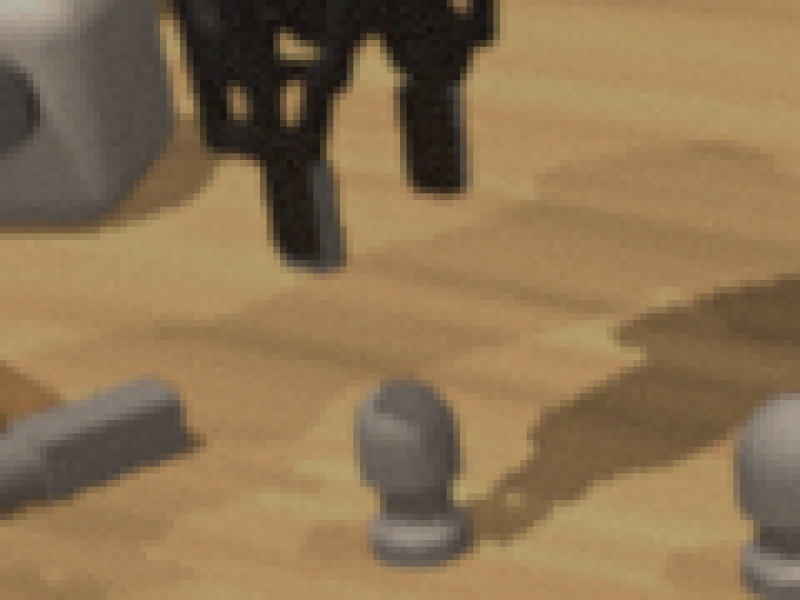

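View pics/p10.png

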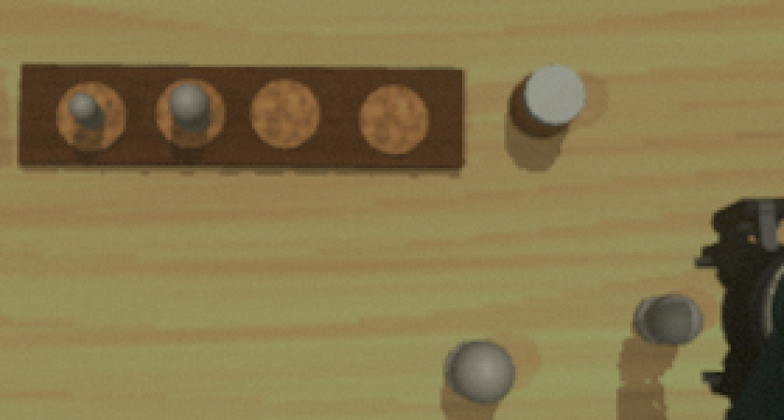

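Punches 20 and 28 stand centred on discs 1 and 2 in the top view, at (88,115) and (190,110). The open fingers are symmetric about punch_36. Grasping it.

>>> drive_tool:
  motion:
    - {"gripper": 0.066, "delta_pos": [0, 0, -0.025], "rot": [0, 0, 0]}
    - {"gripper": 0.066, "delta_pos": [0, 0, -0.055], "rot": [0, 0, 0]}
    - {"gripper": 0.066, "delta_pos": [0, 0, -0.08], "rot": [0, 0, 0]}
    - {"gripper": 0.066, "delta_pos": [0, 0, -0.096], "rot": [0, 0, 0]}
    - {"gripper": 0.055, "delta_pos": [0, 0, -0.096], "rot": [0, 0, 0]}
    - {"gripper": 0.045, "delta_pos": [0, 0, -0.096], "rot": [0, 0, 0]}
    - {"gripper": 0.04, "delta_pos": [0, 0, -0.096], "rot": [0, 0, 0]}
    - {"gripper": 0.035, "delta_pos": [0, 0, -0.096], "rot": [0, 0, 0]}
    - {"gripper": 0.027, "delta_pos": [0, 0, -0.096], "rot": [0, 0, 0]}
    - {"gripper": 0.027, "delta_pos": [0, 0, -0.096], "rot": [0, 0, 0]}

```text
time: 15.2
position: [0.4749, -0.2425, 0.0196]
ee_rot: [0.707, 0.707, 0.0, 0.002]
ft_force: [-0.1, 1.2, 6.1]
opening: 0.402
```

>>> drive_tool:
  motion:
    - {"gripper": 0.027, "delta_pos": [0, 0, 0], "rot": [0, 0, 0]}
    - {"gripper": 0.027, "delta_pos": [0, 0, 0.005], "rot": [0, 0, 0]}
    - {"gripper": 0.027, "delta_pos": [0, 0, 0.02], "rot": [0, 0, 0]}
    - {"gripper": 0.027, "delta_pos": [0, 0, 0.045], "rot": [0, 0, 0]}
    - {"gripper": 0.027, "delta_pos": [0, 0, 0.07], "rot": [0, 0, 0]}
    - {"gripper": 0.027, "delta_pos": [0, 0, 0.1], "rot": [0, 0, 0]}
    - {"gripper": 0.027, "delta_pos": [0, 0, 0.12], "rot": [0, 0, 0]}
    - {"gripper": 0.027, "delta_pos": [0, 0, 0.12], "rot": [0, 0, 0]}
  force: 55

```text
time: 16.0
position: [0.4753, -0.2427, 0.1408]
ee_rot: [0.707, 0.707, 0.001, 0.003]
ft_force: [-0.6, -0.6, -2.2]
opening: 0.398
```

```bash
python3 -c "
from h import *
held('pics/p11.png',.0175)"
```

```text
16.0 [ 0.4753 -0.2427  0.1408] [0.7071 0.7071 0.0008 0.0034] 0.398 [-0.6 -0.6 -2.2]
pred foot bottom ctr [403. 403.]
```

View pics/p11.png

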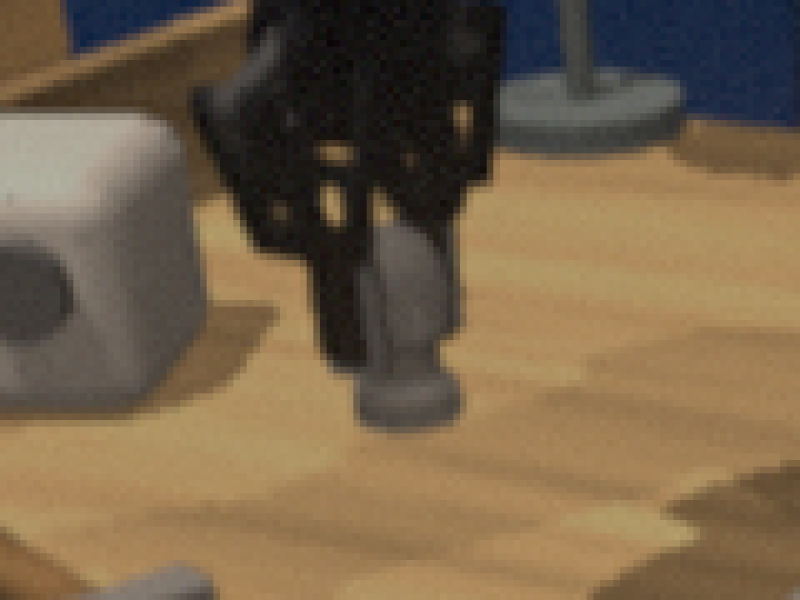

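Held upright. The foot is at (410,402) against a predicted (403,403), so the punch sits about 1.5–2 mm to +y in the pads, and I'll allow for that. Moving to seat 3.

>>> drive_tool:
  motion:
    - {"gripper": 0.027, "delta_pos": [0.007, 0.012, 0], "rot": [0, 0, 0]}
    - {"gripper": 0.027, "delta_pos": [0.02, 0.034, 0], "rot": [0, 0, 0]}
    - {"gripper": 0.027, "delta_pos": [0.038, 0.065, 0], "rot": [0, 0, 0]}
    - {"gripper": 0.027, "delta_pos": [0.058, 0.099, 0], "rot": [0, 0, 0]}
    - {"gripper": 0.027, "delta_pos": [0.078, 0.133, 0], "rot": [0, 0, 0]}
    - {"gripper": 0.027, "delta_pos": [0.098, 0.167, 0], "rot": [0, 0, 0]}
    - {"gripper": 0.027, "delta_pos": [0.118, 0.2, 0], "rot": [0, 0, 0]}
    - {"gripper": 0.027, "delta_pos": [0.138, 0.234, 0], "rot": [0, 0, 0]}
    - {"gripper": 0.027, "delta_pos": [0.152, 0.258, 0], "rot": [0, 0, 0]}
    - {"gripper": 0.027, "delta_pos": [0.159, 0.27, -0.01], "rot": [0, 0, 0]}

```text
time: 17.05
position: [0.6332, 0.032, 0.1258]
ee_rot: [0.706, 0.708, 0.0, -0.001]
ft_force: [0.2, -0.1, -2.0]
opening: 0.401
```

>>> drive_tool:
  motion:
    - {"gripper": 0.027, "delta_pos": [0, 0, -0.01], "rot": [0, 0, 0]}
    - {"gripper": 0.027, "delta_pos": [0, 0, -0.035], "rot": [0, 0, 0]}
    - {"gripper": 0.027, "delta_pos": [0, 0, -0.06], "rot": [0, 0, 0]}
    - {"gripper": 0.027, "delta_pos": [0, 0, -0.08], "rot": [0, 0, 0]}
    - {"gripper": 0.027, "delta_pos": [0, 0, -0.089], "rot": [0, 0, 0]}
    - {"gripper": 0.027, "delta_pos": [0, 0, -0.092], "rot": [0, 0, 0]}
    - {"gripper": 0.027, "delta_pos": [0, 0, -0.092], "rot": [0, 0, 0]}
    - {"gripper": 0.027, "delta_pos": [0, 0, -0.092], "rot": [0, 0, 0]}

```text
time: 17.85
position: [0.6318, 0.0271, 0.0357]
ee_rot: [0.708, 0.707, -0.001, -0.0]
ft_force: [-1.9, -0.0, 2.7]
opening: 0.4
```

```bash
python3 -c "
from h import *
held('pics/p12.png',.0178)"
```

```text
17.85 [0.6318 0.0271 0.0357] [ 7.076e-01  7.066e-01 -6.000e-04 -0.000e+00] 0.4 [-1.9 -0.   2.7]
pred foot bottom ctr [401. 401.]
```

View pics/p12.png

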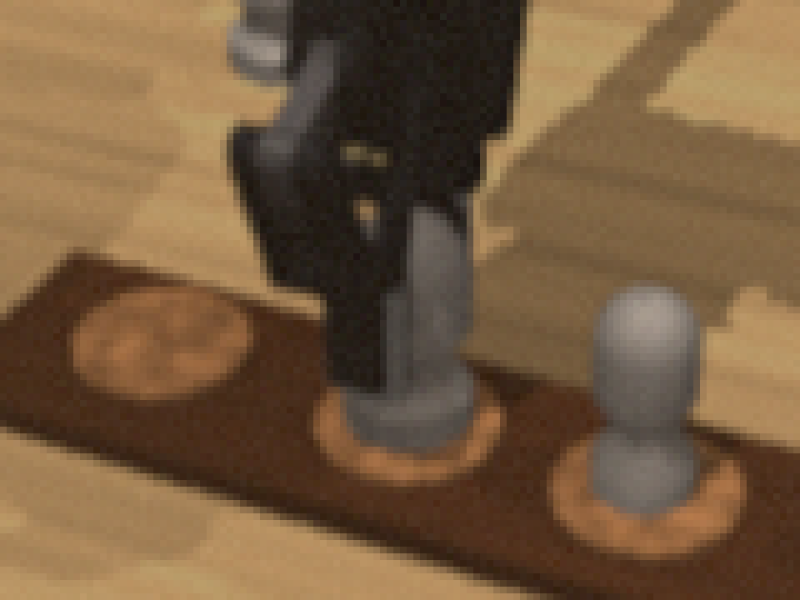

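Foot centre at (409,415), disc centre at (409,417): centred, with contact just starting. Easing down and releasing.

>>> drive_tool:
  motion:
    - {"gripper": 0.027, "delta_pos": [0, 0, -0.0005], "rot": [0, 0, 0]}
    - {"gripper": 0.027, "delta_pos": [0, 0, -0.0005], "rot": [0, 0, 0]}
    - {"gripper": 0.038, "delta_pos": [0, 0, -0.0005], "rot": [0, 0, 0]}
    - {"gripper": 0.045, "delta_pos": [0, 0, -0.0005], "rot": [0, 0, 0]}
    - {"gripper": 0.064, "delta_pos": [0, 0, -0.0005], "rot": [0, 0, 0]}
    - {"gripper": 0.064, "delta_pos": [0, 0, -0.0005], "rot": [0, 0, 0]}
    - {"gripper": 0.064, "delta_pos": [0, 0, 0.02], "rot": [0, 0, 0]}
    - {"gripper": 0.064, "delta_pos": [0, 0, 0.05], "rot": [0, 0, 0]}
    - {"gripper": 0.064, "delta_pos": [0, 0, 0.09], "rot": [0, 0, 0]}
    - {"gripper": 0.064, "delta_pos": [0, 0, 0.12], "rot": [0, 0, 0]}

```text
time: 18.9
position: [0.6332, 0.0285, 0.1577]
ee_rot: [0.707, 0.707, 0.001, 0.001]
ft_force: [0.1, 0.1, -0.2]
opening: 0.75
```

>>> drive_tool:
  motion:
    - {"gripper": 0.074, "delta_pos": [-0.015, -0.01, 0], "rot": [0, 0, 0]}
    - {"gripper": 0.074, "delta_pos": [-0.045, -0.03, 0], "rot": [0, 0, 0]}
    - {"gripper": 0.074, "delta_pos": [-0.08, -0.055, 0], "rot": [0, 0, 0]}
    - {"gripper": 0.074, "delta_pos": [-0.115, -0.08, 0], "rot": [0, 0, 0]}
    - {"gripper": 0.074, "delta_pos": [-0.15, -0.103, 0], "rot": [0, 0, 0]}
    - {"gripper": 0.074, "delta_pos": [-0.178, -0.122, 0], "rot": [0, 0, 0]}
    - {"gripper": 0.074, "delta_pos": [-0.1915, -0.131, -0.01], "rot": [0, 0, 0]}
    - {"gripper": 0.074, "delta_pos": [-0.1915, -0.131, -0.035], "rot": [0, 0, 0]}
    - {"gripper": 0.074, "delta_pos": [-0.1915, -0.131, -0.042], "rot": [0, 0, 0]}
    - {"gripper": 0.074, "delta_pos": [-0.1915, -0.131, -0.042], "rot": [0, 0, 0]}

```text
time: 19.9
position: [0.4403, -0.1022, 0.1121]
ee_rot: [0.707, 0.707, -0.001, -0.001]
ft_force: [1.2, -0.3, 0.1]
opening: 0.866
```

```bash
python3 -c "
from h import *
held('pics/p13.png',.06)
t=cv2.cvtColor(bot.camera('top'),4)
cv2.imwrite('pics/p14.png',cv2.resize(t[150:300,180:460],None,fx=2.8,fy=2.8,interpolation=3))
"
```

```text
19.9 [ 0.4403 -0.1022  0.1121] [ 7.071e-01  7.071e-01 -5.000e-04 -1.400e-03] 0.866 [ 1.2 -0.3  0.1]
pred foot bottom ctr [402. 404.]
```

View pics/p13.png

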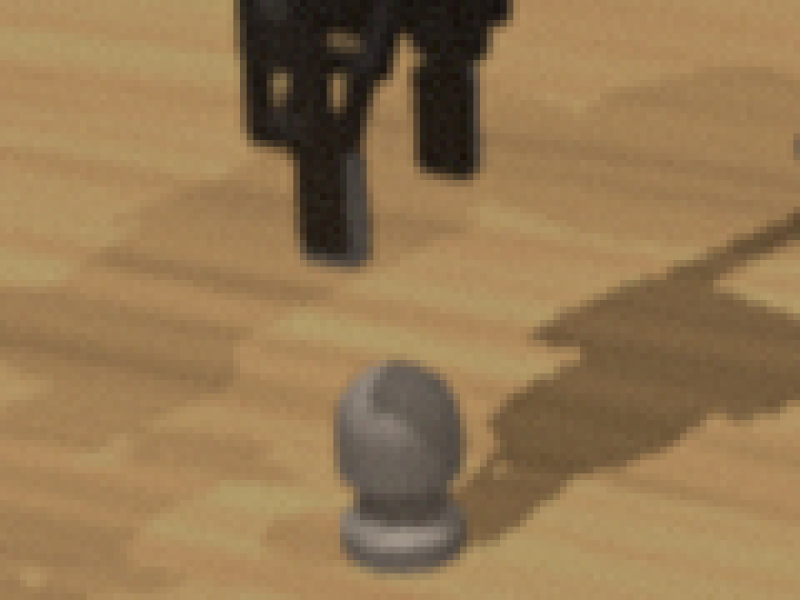

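View pics/p14.png

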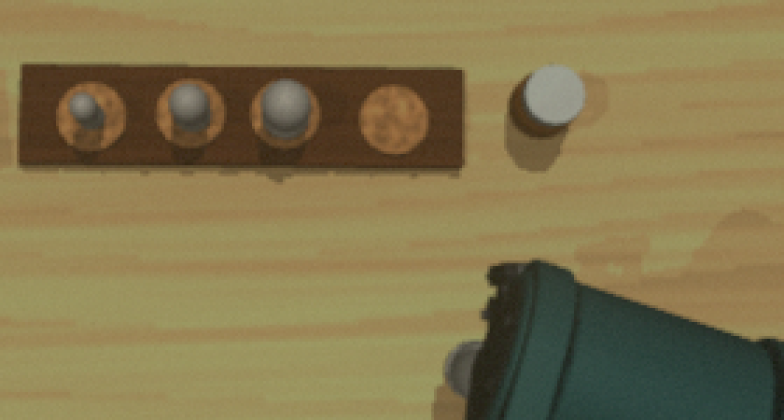

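Three punches now stand on discs 1–3, and the fingers are centred above punch_44. Grasping it.

>>> drive_tool:
  motion:
    - {"gripper": 0.074, "delta_pos": [0, 0, -0.025], "rot": [0, 0, 0]}
    - {"gripper": 0.074, "delta_pos": [0, 0, -0.055], "rot": [0, 0, 0]}
    - {"gripper": 0.074, "delta_pos": [0, 0, -0.08], "rot": [0, 0, 0]}
    - {"gripper": 0.074, "delta_pos": [0, 0, -0.097], "rot": [0, 0, 0]}
    - {"gripper": 0.064, "delta_pos": [0, 0, -0.097], "rot": [0, 0, 0]}
    - {"gripper": 0.054, "delta_pos": [0, 0, -0.097], "rot": [0, 0, 0]}
    - {"gripper": 0.048, "delta_pos": [0, 0, -0.097], "rot": [0, 0, 0]}
    - {"gripper": 0.043, "delta_pos": [0, 0, -0.097], "rot": [0, 0, 0]}
    - {"gripper": 0.034, "delta_pos": [0, 0, -0.097], "rot": [0, 0, 0]}
    - {"gripper": 0.034, "delta_pos": [0, 0, -0.097], "rot": [0, 0, 0]}

```text
time: 21.0
position: [0.4425, -0.1031, 0.0186]
ee_rot: [0.707, 0.707, 0.001, 0.002]
ft_force: [-1.6, -0.1, 4.4]
opening: 0.495
```

>>> drive_tool:
  motion:
    - {"gripper": 0.034, "delta_pos": [0, 0, 0], "rot": [0, 0, 0]}
    - {"gripper": 0.034, "delta_pos": [0, 0, 0.005], "rot": [0, 0, 0]}
    - {"gripper": 0.034, "delta_pos": [0, 0, 0.02], "rot": [0, 0, 0]}
    - {"gripper": 0.034, "delta_pos": [0, 0, 0.045], "rot": [0, 0, 0]}
    - {"gripper": 0.034, "delta_pos": [0, 0, 0.07], "rot": [0, 0, 0]}
    - {"gripper": 0.034, "delta_pos": [0, 0, 0.1], "rot": [0, 0, 0]}
    - {"gripper": 0.034, "delta_pos": [0, 0, 0.12], "rot": [0, 0, 0]}
    - {"gripper": 0.034, "delta_pos": [0, 0, 0.12], "rot": [0, 0, 0]}
  force: 65

```text
time: 21.8
position: [0.4428, -0.1033, 0.1394]
ee_rot: [0.707, 0.707, 0.001, 0.003]
ft_force: [1.6, -0.5, -4.0]
opening: 0.491
```

```bash
python3 -c "
from h import *
held('pics/p15.png',.017)"
```

```text
21.8 [ 0.4428 -0.1033  0.1394] [0.7071 0.7071 0.0014 0.003 ] 0.491 [ 1.6 -0.5 -4. ]
pred foot bottom ctr [406. 405.]
```

View pics/p15.png

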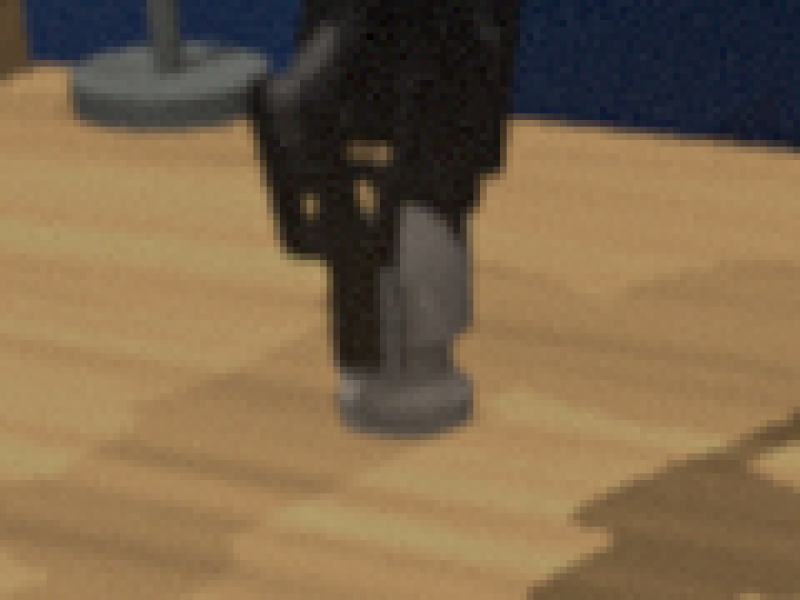

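Held, with the foot at (406,400) against a predicted (406,405). Moving to seat 4.

>>> drive_tool:
  motion:
    - {"gripper": 0.034, "delta_pos": [0.008, 0.002, 0], "rot": [0, 0, 0]}
    - {"gripper": 0.034, "delta_pos": [0.025, 0.007, 0], "rot": [0, 0, 0]}
    - {"gripper": 0.034, "delta_pos": [0.05, 0.014, 0], "rot": [0, 0, 0]}
    - {"gripper": 0.034, "delta_pos": [0.075, 0.021, 0], "rot": [0, 0, 0]}
    - {"gripper": 0.034, "delta_pos": [0.1, 0.029, 0], "rot": [0, 0, 0]}
    - {"gripper": 0.034, "delta_pos": [0.125, 0.036, 0], "rot": [0, 0, 0]}
    - {"gripper": 0.034, "delta_pos": [0.15, 0.043, 0], "rot": [0, 0, 0]}
    - {"gripper": 0.034, "delta_pos": [0.172, 0.049, 0], "rot": [0, 0, 0]}
    - {"gripper": 0.034, "delta_pos": [0.185, 0.053, 0], "rot": [0, 0, 0]}
    - {"gripper": 0.034, "delta_pos": [0.185, 0.053, -0.01], "rot": [0, 0, 0]}

```text
time: 22.85
position: [0.6278, -0.0487, 0.1243]
ee_rot: [0.707, 0.708, 0.0, -0.0]
ft_force: [0.6, -0.7, -4.0]
opening: 0.491
```

>>> drive_tool:
  motion:
    - {"gripper": 0.034, "delta_pos": [0, 0, -0.02], "rot": [0, 0, 0]}
    - {"gripper": 0.034, "delta_pos": [0, 0, -0.045], "rot": [0, 0, 0]}
    - {"gripper": 0.034, "delta_pos": [0, 0, -0.067], "rot": [0, 0, 0]}
    - {"gripper": 0.034, "delta_pos": [0, 0, -0.083], "rot": [0, 0, 0]}
    - {"gripper": 0.034, "delta_pos": [0, 0, -0.09], "rot": [0, 0, 0]}
    - {"gripper": 0.034, "delta_pos": [0, 0, -0.0925], "rot": [0, 0, 0]}
    - {"gripper": 0.034, "delta_pos": [0, 0, -0.0925], "rot": [0, 0, 0]}
    - {"gripper": 0.034, "delta_pos": [0, 0, -0.0925], "rot": [0, 0, 0]}

```text
time: 23.65
position: [0.6259, -0.0497, 0.0347]
ee_rot: [0.707, 0.707, 0.0, 0.0]
ft_force: [-3.6, 0.2, 2.9]
opening: 0.491
```

```bash
python3 -c "
from h import *
held('pics/p16.png',.017)"
```

```text
23.65 [ 0.6259 -0.0497  0.0347] [7.071e-01 7.071e-01 0.000e+00 1.000e-04] 0.491 [-3.6  0.2  2.9]
pred foot bottom ctr [405. 406.]
```

View pics/p16.png

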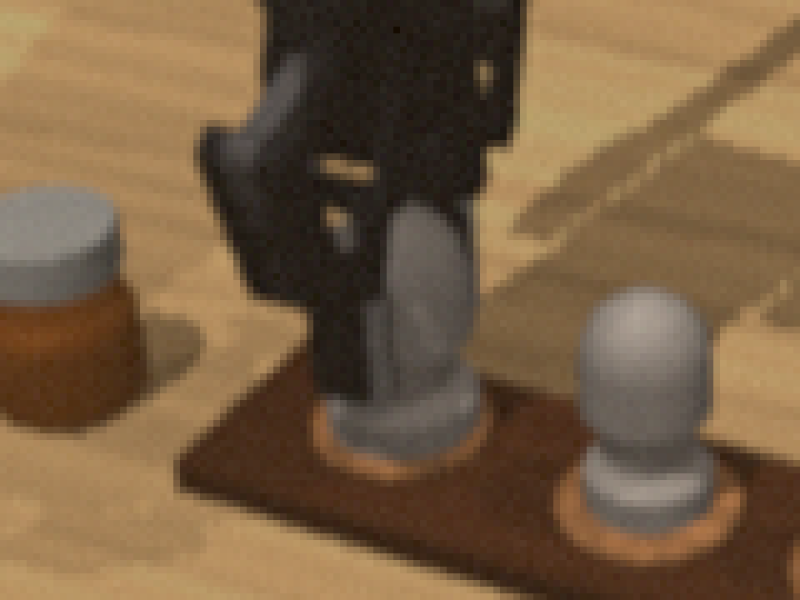

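Foot centre at x=405 against disc x=401, so about 1 mm off, which is fine. In contact. Releasing and backing off.

>>> drive_tool:
  motion:
    - {"gripper": 0.034, "delta_pos": [0, 0, -0.0005], "rot": [0, 0, 0]}
    - {"gripper": 0.034, "delta_pos": [0, 0, -0.0005], "rot": [0, 0, 0]}
    - {"gripper": 0.046, "delta_pos": [0, 0, -0.0005], "rot": [0, 0, 0]}
    - {"gripper": 0.053, "delta_pos": [0, 0, -0.0005], "rot": [0, 0, 0]}
    - {"gripper": 0.072, "delta_pos": [0, 0, -0.0005], "rot": [0, 0, 0]}
    - {"gripper": 0.072, "delta_pos": [0, 0, -0.0005], "rot": [0, 0, 0]}
    - {"gripper": 0.072, "delta_pos": [0, 0, 0.02], "rot": [0, 0, 0]}
    - {"gripper": 0.072, "delta_pos": [0, 0, 0.05], "rot": [0, 0, 0]}
    - {"gripper": 0.072, "delta_pos": [0, 0, 0.09], "rot": [0, 0, 0]}
    - {"gripper": 0.072, "delta_pos": [0, 0, 0.12], "rot": [0, 0, 0]}

```text
time: 24.7
position: [0.6268, -0.0498, 0.1562]
ee_rot: [0.707, 0.707, 0.001, 0.001]
ft_force: [-0.3, -0.2, -0.1]
opening: 0.842
```

>>> drive_tool:
  motion:
    - {"gripper": 0.072, "delta_pos": [-0.03, 0, 0.01], "rot": [0, 0, 0]}
    - {"gripper": 0.072, "delta_pos": [-0.07, 0, 0.02], "rot": [0, 0, 0]}
    - {"gripper": 0.072, "delta_pos": [-0.11, 0, 0.03], "rot": [0, 0, 0]}
    - {"gripper": 0.072, "delta_pos": [-0.15, 0, 0.03], "rot": [0, 0, 0]}
    - {"gripper": 0.072, "delta_pos": [-0.19, 0, 0.03], "rot": [0, 0, 0]}
    - {"gripper": 0.072, "delta_pos": [-0.23, 0, 0.03], "rot": [0, 0, 0]}
    - {"gripper": 0.072, "delta_pos": [-0.25, 0, 0.03], "rot": [0, 0, 0]}
    - {"gripper": 0.072, "delta_pos": [-0.25, 0, 0.03], "rot": [0, 0, 0]}

```text
time: 25.5
position: [0.3746, -0.0496, 0.1842]
ee_rot: [0.707, 0.707, 0.0, 0.001]
ft_force: [0.2, 0.7, -0.3]
opening: 0.844
```

Run:
```python
from h import *
s=bot.sense();print(s['time'],s['position'],s['ft_force'])
t=cv2.cvtColor(bot.camera('top'),4);c=cv2.cvtColor(bot.camera('scene'),4)
m=bot.camera_model('top')
cv2.imwrite('pics/p17.png',np.vstack([cv2.resize(t[150:230,180:400],None,fx=3.6,fy=3.6,interpolation=3)[:, :790],cv2.resize(c[180:300,160:420],(790,310),interpolation=3)]))
print(np.abs(cv2.absdiff(t,cv2.imread('pics/top0.png'))[170:200,362:390]).mean())
for n,uv,R,w,d in((20,(211,191),.01,11,(.6343,.1726)),(28,(247,189),.014,12,(.6346,.0993)),(36,(283,189),.018,13,(.6323,.0296)),(44,(322,191),.022,15,(.6258,-.0502))):
    c0,r,cf,rf=headtop(t,m,uv,R,.016,win=w,sth=70);print(n,'err mm (rim)',((c0-d)*1e3).round(1),'fit',((cf-d)*1e3).round(1),round(r,4))
```

```text
25.5 [ 0.37456064 -0.04958181  0.18419089] [ 0.16590797  0.67920159 -0.27805474]
3.982142857142857
20 err mm (rim) [-1.4 -1.9] fit [-0.1 -0.6] 0.0081
28 err mm (rim) [-1.7 -2.1] fit [ 0.1 -1.5] 0.0121
36 err mm (rim) [-1.9 -0.2] fit [ 0.4 -0.4] 0.0159
44 err mm (rim) [-1.6  0.5] fit [ 0.3 -0.6] 0.02
```

View pics/p17.png

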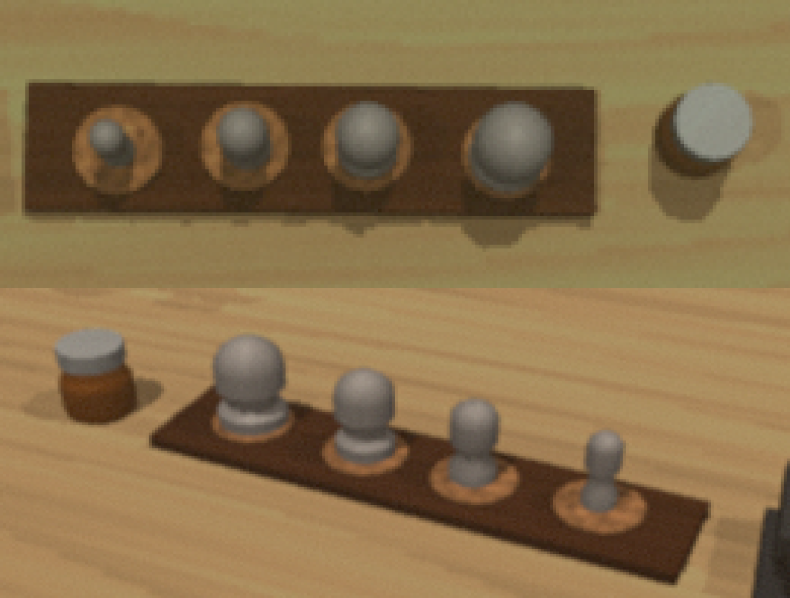

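All four stand upright and centred, sizes rising from the anvil to the jar, and the jar hasn't moved. Handing in.

```bash
python3 -c "
from plant import bot
print(bot.close_job())"
```

```text
the job is handed in; nothing more can be done
None
```

All four punches now stand upright on their cork discs: 20, 28, 36 and 44 mm on discs 1 to 4, from the anvil's end to the jar's end. None was knocked over. The job was handed in with the clock at about 25.6 s, and the gripper had been clear of everything for about 1 s by then.

- **Centring:** In the last top view, circle fits to the heads put all four within about 1.5 mm of their disc centres; punch_28 was the furthest off. My rougher outer-rim estimate disagreed somewhat, giving up to 2.7 mm. It also read the heads about 2 mm too small in radius, so I trust the fits more.
- **Scene view:** This agreed. The foot of punch_44 looked about 1 mm off centre in y, and I left it.
- **Jar and forces:** The jar is still standing and looks to be where it started. The last force reading before each release was at most about 6 N.

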